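# Catch the drilling jig's sprung slide and nest a second cup

## Task

The drilling jig is to be loaded with a second cup. By its black handle, draw the jig's sprung slide back off the cup, feel for the holding notch hidden under the grey hood and leave the slide caught in it, let go of; then nest the loose cup upright and fully home in the cup that stands in the jig, and leave the slide caught back. Leave the tools and stock on the bench where they are.

Things in the scene. Friction and masses are not known exactly. Their poses are not given: they have to be found in the camera images.
- jig: Drilling jig bolted to the bench: dark base plate 130 x 295 x 12 mm. Origin: on the bench under the axis of the square cup pocket near one end. +y: along the plate from pocket to handle, the way the sprung slide is drawn back. +x: across the plate, from the handle to the grey hood that hides the holding notch. z up. Place and yaw vary.
- pocket (a point): Centre of the floor of the jig's square cup pocket (33 mm wide, 8 mm deep), 12 mm above the bench.
- slide (a joint): Draw-back of the sprung aluminium slide along jig +y, in m: 0 at rest (bush arm over the cup), 0.110 at the far stop. A spring pushes it back to 0 with 6 N at 0, 12 N at 0.110. The gap to the notch (8 mm long in slide travel) has its middle anywhere from 0.078 to 0.098, new each time and seen from nowhere: feel for it. Caught in the notch, slide reads the gap's middle less 0.012.
- handle (a joint): Sideways shift of the handle along jig +x, in m: 0 in the free lane, 0.018 at most; a weak spring (0.7 to 1.6 N) returns it. Its 8 mm pin runs along a wall under the hood that stops it after 1.5 mm, except at the gap, where it goes 18 mm. The notch lies beside the gap behind a lip 6 mm thick: caught, handle reads 0.0155 to 0.018.
- hood (a point): Middle of the hood's top, 47 mm above the bench; hood 49 x 220 mm. How to catch: at the gap shift the handle fully over (beyond 0.016) and, still holding it over, let the slide go back 8 to 16 mm until it stops against the notch's end; released there it stays. Let go in the gap itself, or anywhere else, it may snap back to 0.
- handle_top (a point): Middle of the top of the handle: black upright bar, 20 mm thick along jig y, 32 mm wide along jig x, from 42 to 138 mm above the bench; moves with slide and handle. At rest it stands 90 mm from the pocket's axis along jig +y. Best pinched over the 20 mm by its top 30 mm, above the bush arm.
- bush_end (a point): Free end of the bush arm, mid-thickness, 95 mm above the bench; moves with the slide. Arm: aluminium bar 40 mm wide, 90 to 100 mm above the bench (bush to 106 mm), running from here 56 mm along jig +y to a 10 mm riser that ends 34 mm short of the handle. At rest it covers the cup's mouth, its end 10 mm past the axis; caught back, its end is 56 to 76 mm from the axis.
- cup_in_jig: Plain aluminium cup standing in the jig's pocket, 140 g, 74 mm high. Origin: centre of underside, z up through the mouth. Foot 31 mm across, tapering out to 52 mm at 50 mm height; above that a straight collar 62 mm across up to the rim, mouth 58 mm. Inner floor 20 mm up. Its rim lies 86 mm above the bench.
- cup_loose: The other cup, same shape and size (100 to 200 g), upright on the bench to the left or right of the jig. Origin: centre of underside. Grip it across the 62 mm collar near the rim. Nested, its collar's shoulder rests on the first cup's rim: origin 24 mm above that cup's origin, rim 110 mm above the bench. Fingers on its jig +x and -x sides have most room there.
- tin: Bystander: grey closed tin, 72 mm across, 85 mm high, standing. Origin: centre of its underside.
- channel_a: Bystander: 200 mm length of aluminium U-channel, 32 mm wide, 18 mm high. Origin: centre of its underside.
- channel_b: Bystander: 140 mm length of the same channel. Origin: centre of its underside.
- screwdriver: Bystander: screwdriver lying beyond the jig. Origin: about its middle, on the bench.
- wrench: Bystander: wrench lying near the arm's foot. Origin: about its middle, on the bench.
- block: Bystander: aluminium block 90 x 50 x 30 mm. Origin: centre of its underside.
Not all that is in view belongs to the job. Leave any pink look-alike of the cup_loose alone. Leave any blue look-alike of the cup_in_jig alone.

How it is judged (in metres and radians):
On the way, in this order (a step that is already met when the one before it is completed fails the run):
1. the slide is caught in its holding notch and let go of (value of joint slide above 0.06 m and value of joint handle above 0.0135 m and contact force between the fingers and handle below 0.3 N and contact force between the fingers and slide below 0.3 N), for 0.3 s.
2. the loose cup is nested in the cup in the jig (horizontal distance between cup_loose and cup_in_jig below 0.004 m and z of cup_loose in the frame of cup_in_jig between 0.021 and 0.0275 m and angle between each of cup_loose, cup_in_jig's own z axis and vertical below 0.08 rad and horizontal distance between cup_in_jig and pocket below 0.005 m and z of cup_in_jig in the frame of pocket below 0.004 m), for 0.2 s.
At the end, for the whole second after the job is handed in: The slide stays caught in its notch (slide beyond 0.060, handle beyond 0.0135) and the loose cup sits upright (within 0.08 rad) and fully home in the cup in the jig: axes within 4 mm, 21 to 27.5 mm above it, with the lower cup still seated upright in the pocket (within 5 mm); cups at rest (all of step 2 and value of joint slide above 0.06 m and value of joint handle above 0.0135 m and linear speed of each of cup_loose, cup_in_jig below 0.02 m/s and velocity of joint slide below 0.02 m/s); the robot touches nothing.
It fails at once if a bystander on the bench is pushed out of its place by more than 30 mm (distance of any of tin, channel_a, channel_b, screwdriver, wrench, block from where it was at the start of the episode above 0.03 m).
It also fails if it takes over 64 s, if anything falls off the work surface, if the arm or the gripper's body presses on something with over 40 N, if the wrist force passes 120 N, or if a joint passes its speed limit or range.

## Robot

A 6-joint arm with a two-finger parallel gripper is mounted at the origin on the work surface. World frame = base frame: x ahead of the robot, y to its left, z up, the work surface at z = 0. Lengths are in mm, angles in rad, forces in N, time in s.
With the tool pointing down it reaches from about 275 to 825 mm from the base axis. Payload 5.2 kg.
Tool frame: the origin (TCP) lies midway between the tips of the shut fingers; the grasp point (between the pads) lies 19 mm behind it; z points along the fingers, y is the line along which they close (so a half turn about z gives the same grasp; the last joint's range is limited). The gripper opens to 93 mm and grips with 3 to 60 N. Pads are 15 mm wide; open, the fingers measure 128 mm over their backs; the gripper's body (75 mm by 188 mm) begins 65 mm behind the grasp point.
Start: joints at [1.115, 0.259, 1.535, -0, 1.348, -0.203], TCP at [137.541, 532.529, 218.653] pointing down, gripper open.
Joint ranges: [-3.14, 3.14], [-0.91, 2.08], [0.19, 2.58], [-1.22, 4.36], [0.22, 2.71], [-3.12, 3.12]. Speed limits (rad/s): [2.57, 2.57, 3.14, 3.14, 3.14, 3.14].

## Interface

Orientations are given as a unit quaternion [x, y, z, w].
In Python, from cell import status, read_camera, camera_info, ctrl gives the robot as it stands. The module is installed in compiled form; this text tells all that it offers.
- The arm moves only by the tool move_arm, never from a script. Its argument "commands" is a list of rows, each an object of numbers: "grip": the opening, from 0 (shut) to 1 (fully open); "tx", "ty", "tz": the shift along the tool's x, y, z in cm; "roll": the turn about the tool's z in rad. In form: [{"grip": .., "tx": .., "ty": .., "tz": .., "roll": ..}, ...]. A call has 1 to 8 rows; each row is the pose to reach, as a shift and turn from the pose commanded when the call began, along the tool's axes at that moment; what a row does not reach only later rows make up. A row lasts 1/10 s, in which the tool goes at most 50 mm and 8.59 degrees, less where a joint would pass 70% of its speed; a pose out of reach is approached as far as the arm can. A call with a gripper value outside its range is refused whole. The fingers move at their own pace and stop on an object; "newtons" is the grip in N (left out, the last holds). Time passes only in rows, so rows that repeat a pose let the fingers close. It gives the time, the measured TCP pose, the force, the opening and the grip force at its end, in the units of the state.
- status.sense(): the state, without advancing time (a new reading comes with each control period).
- read_camera(name): name is "scene" or "top" or "wrist"; returns the picture (384x512x3 uint8, red, green, blue); there is no depth.
- camera_info(name): a dict with "intrinsics" (3x3 intrinsics, pixels), "eye" and "attitude" of the camera in the world. Camera axes: x right, y down, z forward; pixel columns grow to the right and rows downward; lengths in mm; the calibration is good to about 2 mm. A picture is of the moment at which its call begins: read the wrist's pose just before it. camera_info takes no time and is no camera call; for the wrist camera it gives the pose at the moment of the call.
- ctrl.job_done(): hands the job in; it is judged then, once.
The state is a dict: "time_s": time; "joint_pos": joint angles; "qd": joint speeds; "tau": joint torques, N m; "tcp_pos": TCP position; "tool_rot": TCP orientation; "ft_force": force on the tool from outside, world axes, zero at the start; "moment": the same for the moment, N m; "opening": finger opening in mm; "grasp_force": force on a finger pad.
Only numpy, scipy, OpenCV 4.12 (cv2) and the standard library are available. Lean on these libraries where they do the work, as an engineer would, in place of code of your own. Each camera call takes 0.05 s, during which the arm holds its last target. There are 200 camera calls.

## Working session

There is one attempt and no reset: what is moved stays moved. The work goes in short steps, Python scripts to look and compute and a tool call to move; the robot and the scene stay as the last step left them, time stands still between calls to the robot, and variables do not carry over. Pictures are saved under pics/ and viewed, at most 10 in all, crops included, and the job is handed in when it is done.

Besides the shell and the picture viewer there is one more tool, called after "Call:" as name([rows], argument=value, ...), one row to a line, values as JSON. move_arm: Moves the arm, as the interface text tells. Its arguments: {"type":"object","properties":{"commands":{"type":"array"},"newtons":{"type":"number"}},"required":["commands"]}

```bash
mkdir -p pics
python3 - <<'E'
from cell import status, read_camera, camera_info
import cv2
for n in("scene","top"):
    im=read_camera(n); i=camera_info(n); print(n,i)
    cv2.imwrite(f"pics/{n}0.png",cv2.resize(im[:,:,::-1],(800,600),interpolation=cv2.INTER_CUBIC))
print(status.sense())
E
```

```text
scene {'intrinsics': array([[409.44681348,   0.        , 243.96763121],
       [  0.        , 409.44681348, 181.90578791],
       [  0.        ,   0.        ,   1.        ]]), 'eye': array([1306.98685713, -278.63467316,  941.87182979]), 'attitude': array([ 0.75039397,  0.54646645, -0.21285797, -0.30491766])}
top {'intrinsics': array([[386.96290756,   0.        , 249.10615727],
       [  0.        , 386.96290756, 191.59493396],
       [  0.        ,   0.        ,   1.        ]]), 'eye': array([ 396.3054631 ,   -2.58650229, 1285.7616987 ]), 'attitude': array([-0.6949634 ,  0.71500527, -0.05257511,  0.05503816])}
{'time_s': 0.1, 'joint_pos': array([ 1.11521440e+00,  2.59271949e-01,  1.53595087e+00, -2.05381072e-05,
        1.34801859e+00, -2.02801321e-01]), 'qd': array([ 2.46951333e-05, -6.45159791e-04, -2.89888117e-03,  3.12284198e-03,
       -8.50252098e-04,  1.20077758e-04]), 'tau': array([ 1.68882198e-03, -4.38201320e+01, -2.84645230e+01,  7.22228992e-02,
        3.61803279e-02, -8.72423789e-05]), 'tcp_pos': array([137.31846779, 532.07578305, 217.90900679]), 'tool_rot': array([ 1.26051765e-01,  9.92023323e-01, -7.83350475e-04, -2.57028081e-04]), 'ft_force': array([-0.65898616, -0.38337745,  0.19395608]), 'moment': array([ 0.05360934, -0.02349109, -0.02754861]), 'grasp_force': 0.0, 'opening': 93.18853955871846}
```

View pics/scene0.png

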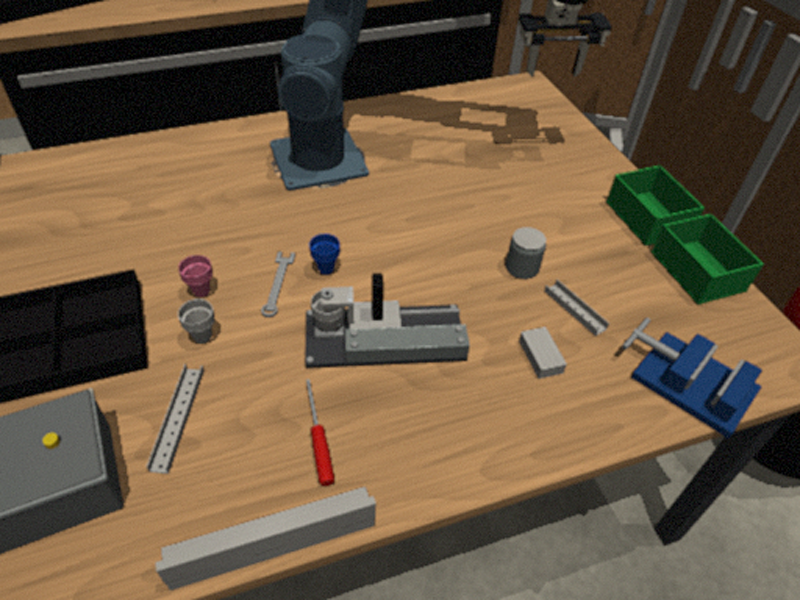

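View pics/top0.png

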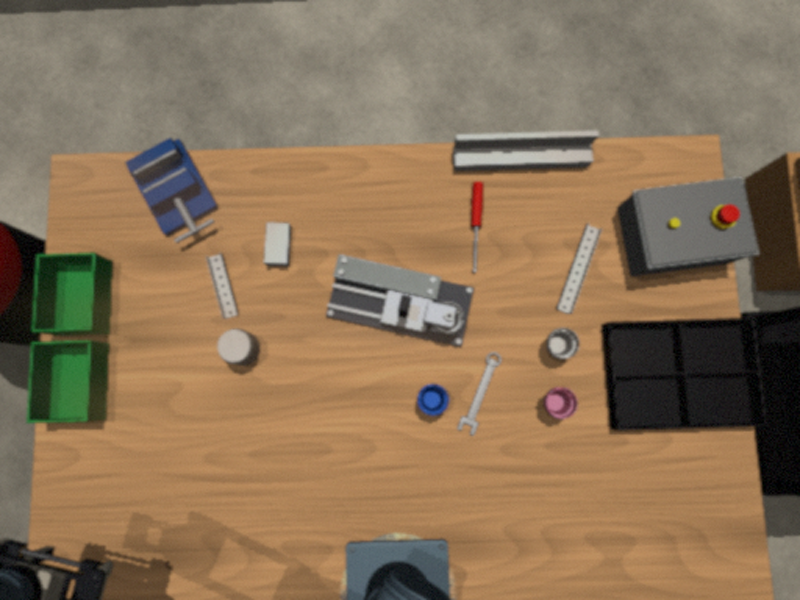

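The two views show the jig with its black handle at top (405,310). The cup in the jig is at top (445,318). The loose aluminium cup is at top (562,345) and scene (198,322). Things it could be mistaken for: the pink cup at top (560,404), the blue cup at top (433,400) and the tin at top (238,348). I choose the plain aluminium cup at (562,345) and check it in a close crop.

```bash
cat > h.py <<'E'
import numpy as np, cv2
from scipy.spatial.transform import Rotation as R
from cell import status, read_camera, camera_info
def ray(n,u,v,z,i=None):
    i=i or camera_info(n); d=R.from_quat(i["attitude"]).apply(np.linalg.inv(i["intrinsics"])@[u,v,1]); e=i["eye"]
    return e+d*(z-e[2])/d[2]
def proj(n,p,i=None):
    i=i or camera_info(n); q=i["intrinsics"]@R.from_quat(i["attitude"]).inv().apply(np.array(p)-i["eye"]); return q[:2]/q[2]
def crop(n,x0,y0,w,h,s,name):
    im=read_camera(n)[y0:y0+h,x0:x0+w,::-1]; cv2.imwrite(f"pics/{name}.png",cv2.resize(im,None,fx=s,fy=s,interpolation=cv2.INTER_CUBIC))
E
python3 - <<'E'
from h import *
crop("top",200,150,200,150,4,"topc")
E
```

```text
(no output)
```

View pics/topc.png

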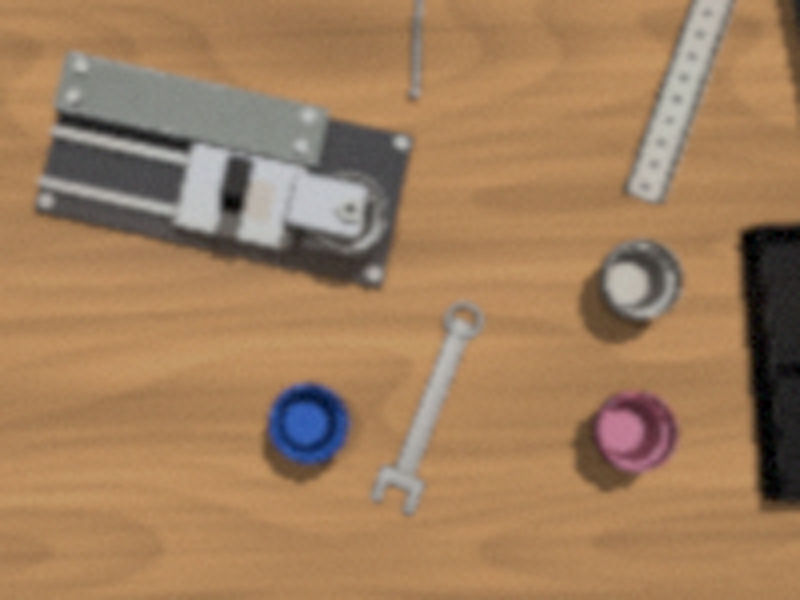

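Run:
```python
from h import *
P=lambda u,v,z:ray("top",200+u/4-.375,150+v/4-.375,z)
c={k:P(*a) for k,a in dict(pRT=(412,133,12),pRB=(381,288,12),pLB=(37,210,12),h1=(70,52,47),h2=(327,110,47),h3=(320,163,47),h4=(58,110,47),cupj=(348,212,86),bush=(350,209,106),handle=(238,183,138),loose=(641,281,74),foot=(625,285,20)).items()}
for k,v in c.items(): print(k,v.round(1))
print([np.linalg.norm(c[a]-c[b]).round(1) for a,b in(("pRT","pRB"),("pRB","pLB"),("h1","h2"),("h2","h3"))])
for a,b in(("pRB","pLB"),("h2","h1"),("h3","h4")):
  d=c[b]-c[a];print(np.degrees(np.arctan2(d[1],d[0])))
d=c["pRB"]-c["pRT"];print(np.degrees(np.arctan2(d[1],d[0])))
```

```text
pRT [ 616.2 -180.4   12. ]
pRB [ 487.7 -148.6   12. ]
pLB [560.4 133.5  12. ]
h1 [685.6 101.2  47. ]
h2 [ 631.1 -107.3   47. ]
h3 [587.7 -99.9  47. ]
h4 [637.5 111.7  47. ]
cupj [ 542.3 -117.1   86. ]
bush [ 542.2 -116.8  106. ]
handle [560.2 -30.7 138. ]
loose [ 482.9 -344.8   74. ]
foot [ 483.9 -346.8   20. ]
[np.float64(132.4), np.float64(291.3), np.float64(215.5), np.float64(44.1)]
75.54138905928066
75.36168439417058
76.74306132163422
166.10548744257713
```

```bash
cat >> h.py <<'E'
JY=np.array([.247,.969,0]); JX=np.array([.969,-.247,0])
def plan(target,yaxis=None):
    "shift (cm, tool axes) and roll (rad) to bring TCP to target, tool y along +-yaxis"
    s=status.sense(); r=R.from_quat(s["tool_rot"]); 
    d=r.inv().apply(np.array(target)-s["tcp_pos"])/10
    o=""
    if yaxis is not None:
        l=r.inv().apply(yaxis); a=np.arctan2(-l[0],l[1]); o=[(a+np.pi)%(2*np.pi)-np.pi,(a)%(2*np.pi)-np.pi]
    print("shift",d.round(2),"roll",o,"tcp",s["tcp_pos"].round(1),"F",s["ft_force"].round(1),"q6",s["joint_pos"][5].round(2))
E
python3 - <<'E'
from h import *
plan([564,-30,200],JY); print(R.from_quat(status.sense()["tool_rot"]).as_matrix().round(2))
print("wrist",camera_info("wrist")["eye"])
E
```

```text
shift [-55.37 -43.76   1.84] roll [np.float64(-0.00323014026235402), np.float64(3.138362513327439)] tcp [137.4 532.2 218. ] F [ 0.  -0.3  0. ] q6 -0.2
[[-0.97  0.25 -0.  ]
 [ 0.25  0.97 -0.  ]
 [ 0.   -0.   -1.  ]]
wrist [ 62.93109411 551.88415111 384.05247139]
```

Call:
move_arm([
  {"grip": 0.5, "tx": -55.4, "ty": -43.8, "tz": 1.8, "roll": 0},
  {"grip": 0.5, "tx": -55.4, "ty": -43.8, "tz": 1.8, "roll": 0},
  {"grip": 0.5, "tx": -55.4, "ty": -43.8, "tz": 1.8, "roll": 0},
  {"grip": 0.5, "tx": -55.4, "ty": -43.8, "tz": 1.8, "roll": 0},
  {"grip": 0.5, "tx": -55.4, "ty": -43.8, "tz": 1.8, "roll": 0},
  {"grip": 0.5, "tx": -55.4, "ty": -43.8, "tz": 1.8, "roll": 0},
  {"grip": 0.5, "tx": -55.4, "ty": -43.8, "tz": 1.8, "roll": 0},
  {"grip": 0.5, "tx": -55.4, "ty": -43.8, "tz": 1.8, "roll": 0},
], newtons=50)

```text
time_s: 0.95
tcp_pos: [379.9, 212.2, 208.5]
tool_rot: [0.126, 0.992, 0.0, 0.0]
ft_force: [1.0, 0.7, 0.5]
opening: 46.8
grasp_force: 0.0
```

```bash
python3 -c "
from h import *
plan([564,-30,200],JY)"
```

```text
shift [-23.88 -18.84   0.85] roll [np.float64(-0.0030994156002623896), np.float64(3.1384932379895307)] tcp [379.9 212.2 208.5] F [1.  0.7 0.5] q6 -1.07
```

Call:
move_arm([
  {"grip": 0.5, "tx": -23.9, "ty": -18.8, "tz": 0.8, "roll": 0},
  {"grip": 0.5, "tx": -23.9, "ty": -18.8, "tz": 0.8, "roll": 0},
  {"grip": 0.5, "tx": -23.9, "ty": -18.8, "tz": 0.8, "roll": 0},
  {"grip": 0.5, "tx": -23.9, "ty": -18.8, "tz": 0.8, "roll": 0},
  {"grip": 0.5, "tx": -23.9, "ty": -18.8, "tz": 0.8, "roll": 0},
  {"grip": 0.5, "tx": -23.9, "ty": -18.8, "tz": 0.8, "roll": 0},
  {"grip": 0.5, "tx": -23.9, "ty": -18.8, "tz": 0.8, "roll": 0},
  {"grip": 0.5, "tx": -23.9, "ty": -18.8, "tz": 0.8, "roll": 0},
])

```text
time_s: 1.75
tcp_pos: [563.6, -29.0, 199.5]
tool_rot: [0.127, 0.992, 0.0, -0.001]
ft_force: [0.3, -0.0, -0.5]
opening: 46.5
grasp_force: 0.0
```

```bash
python3 -c "
from h import *
plan([564,-30,200],JY)
i=camera_info('wrist');print(i)
for p in([564,-30,138],[542,-117,106],[542,-117,86]): print(proj('wrist',p))
cv2.imwrite('pics/w1.png',read_camera('wrist')[:,:,::-1])"
```

```text
shift [-0.06 -0.09 -0.05] roll [np.float64(-0.005734908473794764), np.float64(3.135857745115999)] tcp [563.6 -29.  199.5] F [ 0.3 -0.  -0.5] q6 -1.56
{'intrinsics': array([[284.11311467,   0.        , 261.29904212],
       [  0.        , 284.11311467, 192.18851962],
       [  0.        ,   0.        ,   1.        ]]), 'eye': array([489.44916335,  -9.34758105, 365.62695746]), 'attitude': array([0.78357858, 0.60535227, 0.08588385, 0.11035038])}
[259.64595598 205.54753213]
[165.71962746 195.43324201]
[172.02955432 189.79637891]
```

View pics/w1.png

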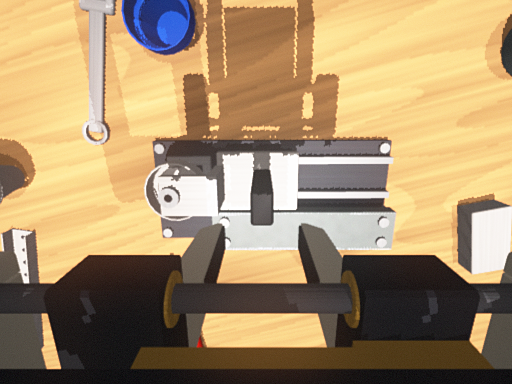

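The wrist view shows the handle top at about (262,205) between the fingers and the bush at (170,197). Both are within about 3 mm of prediction, and the jig is square to the tool. Next is to descend and pinch.

Call:
move_arm([
  {"grip": 0.5, "tx": 0, "ty": 0.2, "tz": 4.5, "roll": 0},
  {"grip": 0.5, "tx": 0, "ty": 0.2, "tz": 8.0, "roll": 0},
  {"grip": 0.5, "tx": 0, "ty": 0.2, "tz": 9.1, "roll": 0},
  {"grip": 0.5, "tx": 0, "ty": 0.2, "tz": 9.1, "roll": 0},
  {"grip": 0, "tx": 0, "ty": 0.2, "tz": 9.1, "roll": 0},
  {"grip": 0, "tx": 0, "ty": 0.2, "tz": 9.1, "roll": 0},
  {"grip": 0, "tx": 0, "ty": 0.2, "tz": 9.1, "roll": 0},
  {"grip": 0, "tx": 0, "ty": 0.2, "tz": 9.1, "roll": 0},
], newtons=50)

```text
time_s: 2.6
tcp_pos: [564.8, -27.3, 111.1]
tool_rot: [0.126, 0.992, -0.001, 0.001]
ft_force: [-2.5, -3.1, 6.0]
opening: 19.9
grasp_force: 49.9
```

```bash
python3 -c "
from h import *
s=status.sense();print(s['tcp_pos'],s['tcp_pos']@JX,s['tcp_pos']@JY,s['ft_force']@JX,s['ft_force']@JY,s['opening'],s['grasp_force'])"
```

```text
[564.8164139  -27.3315129  111.07523121] 554.0579887568024 113.0254182295266 -1.6018296479031522 -3.6492328778796006 19.872876976928005 49.93495166301727
```

Call:
move_arm([
  {"grip": 0, "tx": 0, "ty": 1.0, "tz": -0.2, "roll": 0},
  {"grip": 0, "tx": 0, "ty": 2.2, "tz": -0.2, "roll": 0},
  {"grip": 0, "tx": 0, "ty": 3.4, "tz": -0.2, "roll": 0},
  {"grip": 0, "tx": 0, "ty": 4.6, "tz": -0.2, "roll": 0},
  {"grip": 0, "tx": 0, "ty": 5.8, "tz": -0.2, "roll": 0},
  {"grip": 0, "tx": 0, "ty": 6.8, "tz": -0.2, "roll": 0},
  {"grip": 0, "tx": 0, "ty": 6.8, "tz": -0.2, "roll": 0},
  {"grip": 0, "tx": 0, "ty": 6.8, "tz": -0.2, "roll": 0},
], newtons=60)

```text
time_s: 3.4
tcp_pos: [581.3, 37.4, 111.2]
tool_rot: [0.126, 0.992, -0.002, 0.0]
ft_force: [-0.8, -9.7, -5.1]
opening: 19.5
grasp_force: 60.0
```

```bash
cat >> h.py <<'E'
def J():
    s=status.sense();p=s['tcp_pos'];f=s['ft_force'];print("jx %.1f jy %.1f z %.1f | fx %.1f fy %.1f fz %.1f | open %.1f g %.1f"%(p@JX-554.1,p@JY-113,p[2],f@JX,f@JY,f[2],s['opening'],s['grasp_force']))
E
python3 -c "
from h import *
J()"
```

```text
jx -0.0 jy 66.8 z 111.2 | fx 1.6 fy -9.6 fz -5.1 | open 19.5 g 60.0
```

Call:
move_arm([
  {"grip": 0, "tx": 0, "ty": 0.5, "tz": 0, "roll": 0},
  {"grip": 0, "tx": -0.2, "ty": 0.5, "tz": 0, "roll": 0},
  {"grip": 0, "tx": -0.3, "ty": 0.5, "tz": 0, "roll": 0},
  {"grip": 0, "tx": -0.4, "ty": 0.5, "tz": 0, "roll": 0},
  {"grip": 0, "tx": -0.4, "ty": 0.5, "tz": 0, "roll": 0},
  {"grip": 0, "tx": -0.4, "ty": 0.5, "tz": 0, "roll": 0},
])

```text
time_s: 4.0
tcp_pos: [584.2, 41.5, 111.2]
tool_rot: [0.126, 0.992, -0.002, -0.002]
ft_force: [-6.6, -8.2, -0.5]
opening: 20.0
grasp_force: 60.0
```

```bash
python3 -c "
from h import *
J()"
```

```text
jx 1.8 jy 71.5 z 111.2 | fx -4.3 fy -9.6 fz -0.5 | open 20.0 g 60.0
```

Call:
move_arm([
  {"grip": 0, "tx": 0, "ty": 0.2, "tz": 0, "roll": 0},
  {"grip": 0, "tx": 0, "ty": 0.4, "tz": 0, "roll": 0},
  {"grip": 0, "tx": 0, "ty": 0.6, "tz": 0, "roll": 0},
  {"grip": 0, "tx": 0, "ty": 0.6, "tz": 0, "roll": 0},
  {"grip": 0, "tx": 0, "ty": 0.6, "tz": 0, "roll": 0},
])

```text
time_s: 4.5
tcp_pos: [585.6, 46.7, 111.1]
tool_rot: [0.126, 0.992, -0.002, -0.002]
ft_force: [-7.1, -10.7, 0.6]
opening: 19.4
grasp_force: 60.0
```

```bash
python3 -c "
from h import *
J()"
```

```text
jx 1.8 jy 76.9 z 111.1 | fx -4.2 fy -12.1 fz 0.6 | open 19.4 g 60.0
```

Call:
move_arm([
  {"grip": 0, "tx": 0, "ty": 0.2, "tz": 0, "roll": 0},
  {"grip": 0, "tx": 0, "ty": 0.4, "tz": 0, "roll": 0},
  {"grip": 0, "tx": 0, "ty": 0.4, "tz": 0, "roll": 0},
  {"grip": 0, "tx": 0, "ty": 0.4, "tz": 0, "roll": 0},
])

```text
time_s: 4.9
tcp_pos: [587.7, 50.6, 111.2]
tool_rot: [0.126, 0.992, -0.002, -0.001]
ft_force: [-3.1, -9.8, -3.0]
opening: 19.4
grasp_force: 60.0
```

```bash
python3 -c "
from h import *
J()"
```

```text
jx 2.9 jy 81.2 z 111.2 | fx -0.6 fy -10.3 fz -3.0 | open 19.4 g 60.0
```

Call:
move_arm([
  {"grip": 0, "tx": -0.3, "ty": 0.1, "tz": 0, "roll": 0},
  {"grip": 0, "tx": -0.7, "ty": 0.1, "tz": 0, "roll": 0},
  {"grip": 0, "tx": -1.1, "ty": 0.1, "tz": 0, "roll": 0},
  {"grip": 0, "tx": -1.5, "ty": 0.1, "tz": 0, "roll": 0},
  {"grip": 0, "tx": -1.6, "ty": 0.1, "tz": 0, "roll": 0},
  {"grip": 0, "tx": -1.6, "ty": 0.1, "tz": 0, "roll": 0},
])

```text
time_s: 5.5
tcp_pos: [602.8, 47.5, 111.2]
tool_rot: [0.126, 0.992, -0.002, -0.002]
ft_force: [-5.7, -9.7, -1.3]
opening: 20.1
grasp_force: 60.0
```

```bash
python3 -c "
from h import *
J()"
```

```text
jx 18.3 jy 81.9 z 111.2 | fx -3.1 fy -10.8 fz -1.3 | open 20.1 g 60.0
```

Call:
move_arm([
  {"grip": 0, "tx": 0, "ty": -0.3, "tz": 0, "roll": 0},
  {"grip": 0, "tx": 0, "ty": -0.6, "tz": 0, "roll": 0},
  {"grip": 0, "tx": 0, "ty": -0.9, "tz": 0, "roll": 0},
  {"grip": 0, "tx": 0, "ty": -1.2, "tz": 0, "roll": 0},
  {"grip": 0, "tx": 0, "ty": -1.5, "tz": 0, "roll": 0},
  {"grip": 0, "tx": 0, "ty": -1.5, "tz": 0, "roll": 0},
])

```text
time_s: 6.1
tcp_pos: [600.6, 38.9, 111.2]
tool_rot: [0.126, 0.992, 0.002, -0.0]
ft_force: [-0.3, 9.7, -4.0]
opening: 19.5
grasp_force: 60.0
```

```bash
python3 -c "
from h import *
J()"
```

```text
jx 18.2 jy 73.1 z 111.2 | fx -2.7 fy 9.4 fz -4.0 | open 19.5 g 60.0
```

Call:
move_arm([
  {"grip": 0, "tx": 0, "ty": 0.4, "tz": 0, "roll": 0},
  {"grip": 0, "tx": 0, "ty": 0.4, "tz": 0, "roll": 0},
  {"grip": 0.5, "tx": 0, "ty": 0.4, "tz": 0, "roll": 0},
  {"grip": 0.5, "tx": 0, "ty": 0.4, "tz": 0, "roll": 0},
  {"grip": 0.5, "tx": 0, "ty": 0.4, "tz": 0, "roll": 0},
  {"grip": 0.5, "tx": 0, "ty": 0.4, "tz": 0, "roll": 0},
])

```text
time_s: 6.7
tcp_pos: [602.2, 39.8, 111.9]
tool_rot: [0.126, 0.992, 0.0, 0.001]
ft_force: [0.2, 0.2, -0.1]
opening: 45.3
grasp_force: 0.0
```

```bash
python3 -c "
from h import *
J()
cv2.imwrite('pics/w2.png',read_camera('wrist')[:,:,::-1])
crop('top',200,150,200,150,4,'top2')"
```

```text
jx 19.6 jy 74.3 z 111.9 | fx 0.2 fy 0.2 fz -0.1 | open 45.3 g 0.0
```

View pics/w2.png

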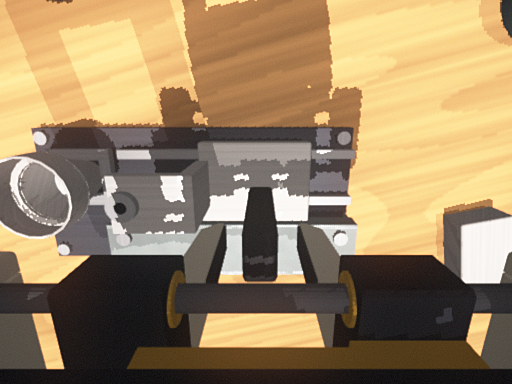

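The handle stands free between the open fingers at (262,235), the slide is held back and the cup's mouth is open at (36,198). I rise and go to the loose cup.

Call:
move_arm([
  {"grip": 0.5, "tx": 0, "ty": 0, "tz": -5, "roll": 0},
  {"grip": 0.5, "tx": 0, "ty": 0, "tz": -9, "roll": 0},
  {"grip": 0.5, "tx": 0, "ty": 0, "tz": -9, "roll": 0},
  {"grip": 1, "tx": 0, "ty": -5, "tz": -9, "roll": 0.15},
  {"grip": 1, "tx": 0, "ty": -10, "tz": -9, "roll": 0.3},
  {"grip": 1, "tx": 0, "ty": -15, "tz": -9, "roll": 0.45},
  {"grip": 1, "tx": 0, "ty": -20, "tz": -9, "roll": 0.6},
  {"grip": 1, "tx": 0, "ty": -25, "tz": -9, "roll": 0.75},
])

```text
time_s: 7.6
tcp_pos: [538.4, -203.8, 201.1]
tool_rot: [0.483, 0.876, 0.0, -0.0]
ft_force: [1.3, 0.4, -0.1]
opening: 81.6
grasp_force: 0.0
```

```bash
python3 -c "
from h import *
plan([483,-345,190],JX)"
```

```text
shift [ -8.99 -12.21   1.11] roll [np.float64(0.811736562442694), np.float64(-2.329856091147099)] tcp [ 538.4 -203.8  201.1] F [ 1.3  0.4 -0.1] q6 -1.12
```

Call:
move_arm([
  {"grip": 1, "tx": -9, "ty": -12.2, "tz": 1, "roll": 0.15},
  {"grip": 1, "tx": -9, "ty": -12.2, "tz": 1, "roll": 0.3},
  {"grip": 1, "tx": -9, "ty": -12.2, "tz": 1, "roll": 0.45},
  {"grip": 1, "tx": -9, "ty": -12.2, "tz": 1, "roll": 0.6},
  {"grip": 1, "tx": -9, "ty": -12.2, "tz": 1, "roll": 0.75},
  {"grip": 1, "tx": -9, "ty": -12.2, "tz": 1, "roll": 0.81},
  {"grip": 1, "tx": -9, "ty": -12.2, "tz": 1, "roll": 0.81},
  {"grip": 1, "tx": -9, "ty": -12.2, "tz": 1, "roll": 0.81},
])

```text
time_s: 8.4
tcp_pos: [484.7, -343.6, 191.1]
tool_rot: [0.787, 0.617, -0.0, -0.0]
ft_force: [0.3, 0.1, 0.1]
opening: 93.4
grasp_force: 0.0
```

```bash
python3 -c "
from h import *
plan([483,-345,190],JX); i=camera_info('wrist')
im=read_camera('wrist'); cv2.imwrite('pics/w3.png',im[:,:,::-1])
print(i,proj('wrist',[483,-345,74],i))"
```

```text
shift [-0.17 -0.13  0.11] roll [np.float64(0.009480725339014562), np.float64(-3.1321119282507786)] tcp [ 484.7 -343.6  191.1] F [0.3 0.1 0.1] q6 -0.56
{'intrinsics': array([[284.11311467,   0.        , 261.29904212],
       [  0.        , 284.11311467, 192.18851962],
       [  0.        ,   0.        ,   1.        ]]), 'eye': array([ 503.50186775, -268.37043624,  357.13288132]), 'attitude': array([ 0.98305013, -0.11848006, -0.01654958,  0.13892814])} [259.53984969 190.01869059]
```

View pics/w3.png

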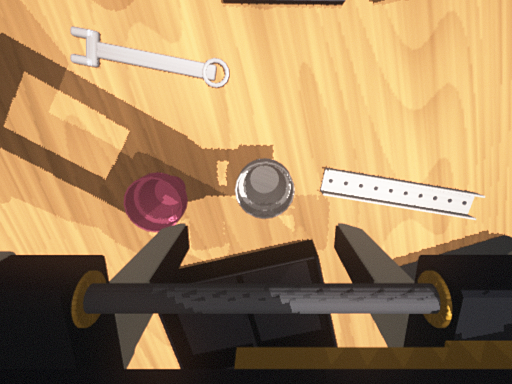

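The wrist view shows the loose cup with its rim centred at about (264.5,188). The pink cup is at (157,200) and channel_a at (400,193), both clear of the fingers.

```bash
python3 -c "
from h import *
c=ray('wrist',264.5,188.3,74); print(c); plan([c[0],c[1],54],JX)"
```

```text
[ 488.50645464 -344.41418958   74.        ]
shift [ 0.    0.39 13.72] roll [np.float64(0.009440847470361113), np.float64(-3.132151806119432)] tcp [ 484.8 -343.6  191.2] F [ 0.5  0.6 -0.2] q6 -0.56
```

Call:
move_arm([
  {"grip": 0.95, "tx": 0, "ty": 0.2, "tz": 4.5, "roll": 0.01},
  {"grip": 0.95, "tx": 0, "ty": 0.2, "tz": 9, "roll": 0.01},
  {"grip": 0.95, "tx": 0, "ty": 0.2, "tz": 12.5, "roll": 0.01},
  {"grip": 0.95, "tx": 0, "ty": 0.2, "tz": 13.8, "roll": 0.01},
  {"grip": 0.95, "tx": 0, "ty": 0.2, "tz": 13.8, "roll": 0.01},
  {"grip": 0.4, "tx": 0, "ty": 0.2, "tz": 13.8, "roll": 0.01},
  {"grip": 0.4, "tx": 0, "ty": 0.2, "tz": 13.8, "roll": 0.01},
  {"grip": 0.4, "tx": 0, "ty": 0.2, "tz": 13.8, "roll": 0.01},
], newtons=25)

```text
time_s: 9.25
tcp_pos: [487.7, -345.2, 55.5]
tool_rot: [0.79, 0.613, 0.0, 0.002]
ft_force: [-0.3, -0.4, 0.1]
opening: 69.1
grasp_force: 0.0
```

```bash
python3 -c "
from h import *
plan([543,-115,200],JX);s=status.sense();print(s['opening'],s['grasp_force'])"
```

```text
shift [ 23.65  -0.34 -14.5 ] roll [np.float64(-0.0021899399294702526), np.float64(3.1394027136603233)] tcp [ 487.7 -345.2   55.5] F [-0.3 -0.4  0.1] q6 -0.55
69.06578987047203 0.0
```

Call:
move_arm([
  {"grip": 0.4, "tx": 0, "ty": 0, "tz": 0, "roll": 0},
  {"grip": 0.4, "tx": 0, "ty": 0, "tz": 0, "roll": 0},
  {"grip": 0.4, "tx": 0, "ty": 0, "tz": 0, "roll": 0},
  {"grip": 0.4, "tx": 0, "ty": 0, "tz": -2, "roll": 0},
  {"grip": 0.4, "tx": 0, "ty": 0, "tz": -5, "roll": 0},
  {"grip": 0.4, "tx": 0, "ty": 0, "tz": -9, "roll": 0},
  {"grip": 0.4, "tx": 0, "ty": 0, "tz": -13, "roll": 0},
  {"grip": 0.4, "tx": 0, "ty": 0, "tz": -13, "roll": 0},
])

```text
time_s: 10.05
tcp_pos: [489.1, -346.6, 189.7]
tool_rot: [0.79, 0.613, 0.001, 0.005]
ft_force: [0.5, -0.7, -1.1]
opening: 62.4
grasp_force: 25.0
```

```bash
python3 -c "
from h import *
plan([543,-115,190],JX);s=status.sense();print(s['opening'],s['grasp_force'])"
```

```text
shift [23.77 -0.55 -0.17] roll [np.float64(-0.0023117801409324734), np.float64(3.139280873448861)] tcp [ 489.1 -346.6  189.7] F [ 0.5 -0.7 -1.1] q6 -0.55
62.35277636966292 24.99912225175649
```

Call:
move_arm([
  {"grip": 0.4, "tx": 4, "ty": -0.5, "tz": 0, "roll": 0},
  {"grip": 0.4, "tx": 8, "ty": -0.5, "tz": 0, "roll": 0},
  {"grip": 0.4, "tx": 12, "ty": -0.5, "tz": 0, "roll": 0},
  {"grip": 0.4, "tx": 14.7, "ty": -0.5, "tz": 0, "roll": 0},
  {"grip": 0.4, "tx": 14.7, "ty": -0.5, "tz": 0, "roll": 0},
  {"grip": 0.4, "tx": 14.7, "ty": -0.5, "tz": 0, "roll": 0},
])

```text
time_s: 10.65
tcp_pos: [518.1, -200.0, 182.5]
tool_rot: [0.79, 0.613, -0.0, -0.001]
ft_force: [0.7, -0.0, -0.6]
opening: 62.5
grasp_force: 25.0
```

```bash
python3 -c "
from h import *
plan([543,-115,190],JX); i=camera_info('wrist'); t=status.sense()['tcp_pos']
im=read_camera('wrist'); cv2.imwrite('pics/w4.png',cv2.resize(im[40:280,110:430,::-1],None,fx=2.5,fy=2.5,interpolation=cv2.INTER_CUBIC))
print(i['eye'],i['attitude'],t,proj('wrist',[543,-115,86],i),proj('wrist',t+[0,0,20],i))"
```

```text
shift [ 8.85  0.3  -0.75] roll [np.float64(-0.0006981439143132206), np.float64(3.14089450967548)] tcp [ 518.1 -200.   182.5] F [ 0.7 -0.  -0.6] q6 -0.32
[ 537.89845347 -124.93666353  348.57053587] [ 0.98242343 -0.12340072 -0.01783026  0.1389192 ] [ 518.12081976 -200.00472244  182.54773477] [264.35496443  97.25020136] [260.45577108 252.02499298]
```

View pics/w4.png

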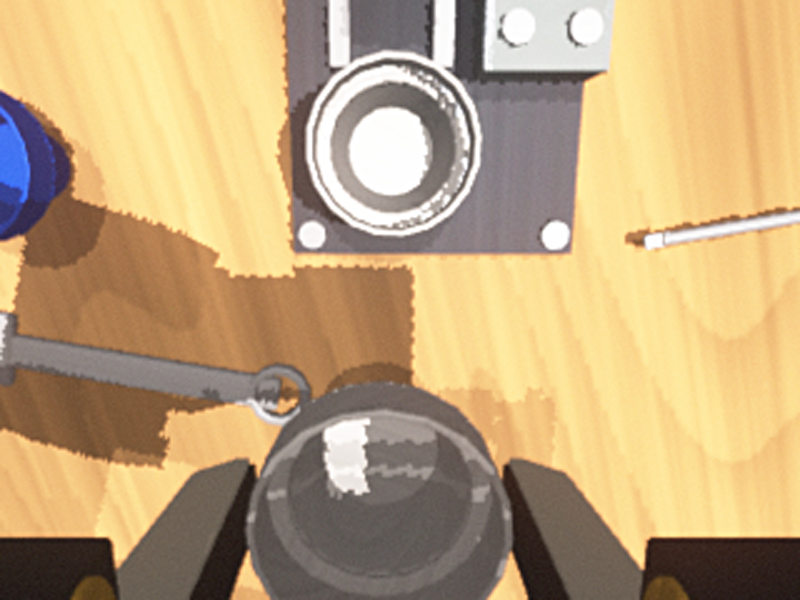

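The lower cup's rim is centred at crop (393.5,143.5), that is (267.1,97.1) in the full image. The held cup's rim spans crop x 248–512. The slide is clear of the mouth.

```bash
python3 -c "
from h import *
i=camera_info('wrist');t=status.sense()['tcp_pos']
print('jig cup',ray('wrist',267.1,97.1,86,i),'held ctr approx',ray('wrist',261.7,0,201,i))
f=lambda p:((proj('wrist',p,i)-[110,40]+.3)*2.5).round(0)
for off in(-4,0,4):
  c=t+JY*off; c=np.array([c[0],c[1],201.]); print(off,'rim front',f(c+31*JY),'shoulder front',f(c+31*JY-[0,0,24]),'inner rim front',f(c+29*JY),'L/R',f(c-31*JX),f(c+31*JX),'floor',f(c-[0,0,54]))
for z in(86,): print('check jig rim', f(ray('wrist',267.1,97.1,86,i)+31*JY), f(ray('wrist',267.1,97.1,86,i)-31*JY))
"
```

```text
jig cup [ 545.49824714 -116.37577487   86.        ] held ctr approx [549.96773142 -79.41149017 201.        ]
-4 rim front [377. 416.] shoulder front [377. 385.] inner rim front [377. 425.] L/R [243. 543.] [511. 543.] floor [378. 455.]
0 rim front [377. 399.] shoulder front [377. 370.] inner rim front [377. 408.] L/R [242. 528.] [512. 527.] floor [378. 443.]
4 rim front [377. 381.] shoulder front [377. 355.] inner rim front [377. 390.] L/R [241. 512.] [513. 511.] floor [378. 430.]
check jig rim [394.  47.] [393. 233.]
```

```bash
python3 -c "
from h import *
plan([545.7,-113.6,182],JX)"
```

```text
shift [9.14 0.5  0.07] roll [np.float64(-0.00197738281075166), np.float64(3.139615270779042)] tcp [ 518.1 -200.9  182.7] F [ 0.4  0.1 -1.9] q6 -0.32
```

Call:
move_arm([
  {"grip": 0.4, "tx": 4, "ty": 0.5, "tz": 0, "roll": 0},
  {"grip": 0.4, "tx": 8, "ty": 0.5, "tz": 0, "roll": 0},
  {"grip": 0.4, "tx": 9.1, "ty": 0.5, "tz": 0, "roll": 0},
  {"grip": 0.4, "tx": 9.1, "ty": 0.5, "tz": 0, "roll": 0},
  {"grip": 0.4, "tx": 9.1, "ty": 0.5, "tz": 0, "roll": 0},
  {"grip": 0.4, "tx": 9.1, "ty": 0.5, "tz": 0, "roll": 0},
])

```text
time_s: 11.3
tcp_pos: [545.8, -115.5, 183.3]
tool_rot: [0.791, 0.612, -0.0, 0.0]
ft_force: [-0.9, -0.5, -1.5]
opening: 62.0
grasp_force: 25.0
```

```bash
python3 -c "
from h import *
plan([545.7,-113.6,98],JX)"
```

```text
shift [ 0.18 -0.06  8.53] roll [np.float64(-0.004100829235004877), np.float64(3.137491824354788)] tcp [ 545.8 -115.5  183.3] F [-0.9 -0.5 -1.5] q6 -0.15
```

Call:
move_arm([
  {"grip": 0.4, "tx": 0.2, "ty": 0, "tz": 2, "roll": 0},
  {"grip": 0.4, "tx": 0.2, "ty": 0, "tz": 4, "roll": 0},
  {"grip": 0.4, "tx": 0.2, "ty": 0, "tz": 5.5, "roll": 0},
  {"grip": 0.4, "tx": 0.2, "ty": 0, "tz": 7, "roll": 0},
  {"grip": 0.4, "tx": 0.2, "ty": 0, "tz": 7.8, "roll": 0},
  {"grip": 0.4, "tx": 0.2, "ty": 0, "tz": 8.2, "roll": 0},
  {"grip": 0.4, "tx": 0.2, "ty": 0, "tz": 8.2, "roll": 0},
  {"grip": 0.4, "tx": 0.2, "ty": 0, "tz": 8.2, "roll": 0},
])

```text
time_s: 12.1
tcp_pos: [547.0, -112.3, 102.1]
tool_rot: [0.79, 0.613, 0.0, 0.001]
ft_force: [0.2, -0.1, -1.0]
opening: 62.1
grasp_force: 25.0
```

```bash
python3 -c "
from h import *
plan([545.7,-113.6,93],JX)
s=status.sense();print(s['moment'],s['opening'])"
```

```text
shift [-0.16 -0.09  0.91] roll [np.float64(-0.002759949842991105), np.float64(3.138832703746802)] tcp [ 547.  -112.3  102.1] F [ 0.2 -0.1 -1. ] q6 -0.15
[-0.07914967  0.09599926  0.02504568] 62.121063610725244
```

Call:
move_arm([
  {"grip": 0.4, "tx": -0.1, "ty": 0, "tz": 0.3, "roll": 0},
  {"grip": 0.4, "tx": -0.1, "ty": 0, "tz": 0.6, "roll": 0},
  {"grip": 0.4, "tx": -0.1, "ty": 0, "tz": 0.9, "roll": 0},
  {"grip": 0.4, "tx": -0.1, "ty": 0, "tz": 0.9, "roll": 0},
  {"grip": 0.4, "tx": -0.1, "ty": 0, "tz": 0.9, "roll": 0},
])

```text
time_s: 12.6
tcp_pos: [546.2, -112.7, 92.3]
tool_rot: [0.79, 0.613, -0.0, -0.0]
ft_force: [0.3, -0.7, -1.0]
opening: 62.3
grasp_force: 25.0
```

```bash
python3 -c "
from h import *
plan([545.7,-113.6,92],JX)
s=status.sense();print(s['moment'],s['opening'])"
```

```text
shift [-0.1  -0.03  0.03] roll [np.float64(-0.0022311249065283256), np.float64(3.1393615286832643)] tcp [ 546.2 -112.7   92.3] F [ 0.3 -0.7 -1. ] q6 -0.15
[-0.09086195  0.07157057  0.02987085] 62.33785246485299
```

Call:
move_arm([
  {"grip": 0.4, "tx": 0, "ty": 0, "tz": 0.15, "roll": 0},
  {"grip": 0.4, "tx": 0, "ty": 0, "tz": 0.15, "roll": 0},
  {"grip": 0.4, "tx": 0, "ty": 0, "tz": 0.15, "roll": 0},
])

```text
time_s: 12.9
tcp_pos: [546.4, -112.8, 91.0]
tool_rot: [0.79, 0.613, 0.0, 0.0]
ft_force: [0.3, 0.3, -0.9]
opening: 62.5
grasp_force: 25.0
```

```bash
python3 -c "
from h import *
plan([545.7,-113.6,92],JX)
s=status.sense();print(s['moment'],s['opening'])"
```

```text
shift [-0.09 -0.04 -0.1 ] roll [np.float64(-0.002392300596125274), np.float64(3.139200352993668)] tcp [ 546.4 -112.8   91. ] F [ 0.3  0.3 -0.9] q6 -0.15
[-0.1034014   0.08908565 -0.00408039] 62.491756085119626
```

Call:
move_arm([
  {"grip": 0.75, "tx": 0, "ty": 0, "tz": 0, "roll": 0},
  {"grip": 0.85, "tx": 0, "ty": 0, "tz": 0, "roll": 0},
  {"grip": 0.95, "tx": 0, "ty": 0, "tz": 0, "roll": 0},
  {"grip": 0.95, "tx": 0, "ty": 0, "tz": 0, "roll": 0},
  {"grip": 0.95, "tx": 0, "ty": 0, "tz": -3, "roll": 0},
  {"grip": 0.95, "tx": 0, "ty": 0, "tz": -7, "roll": 0},
  {"grip": 0.95, "tx": 0, "ty": 0, "tz": -11, "roll": 0},
  {"grip": 0.95, "tx": 0, "ty": 0, "tz": -11, "roll": 0},
])

```text
time_s: 13.7
tcp_pos: [549.6, -114.1, 207.2]
tool_rot: [0.79, 0.613, 0.003, 0.005]
ft_force: [0.9, -0.5, 0.8]
opening: 88.3
grasp_force: 0.0
```

```bash
python3 -c "
from h import *
plan([545.7,-113.6,92],JX); i=camera_info('wrist')
im=read_camera('wrist'); a=cv2.resize(im[60:360,130:400,::-1],(540,600)); 
b=cv2.resize(read_camera('scene')[170:250,190:310,::-1],None,fx=2.16,fy=2.16)
cv2.imwrite('pics/w5.png',a); cv2.imwrite('pics/s5.png',cv2.resize(read_camera('scene')[165:245,190:310,::-1],None,fx=6,fy=6,interpolation=cv2.INTER_CUBIC))
f=lambda p:((proj('wrist',p,i)-[130,60])*2).round(0)
c=np.array([545.5,-116.4,110]);print('pred rim L/R/F/B',[f(c+31*d) for d in(-JX,JX,JY,-JY)])
print('unseated +4mm', [f(c+[0,0,5]+31*d) for d in(-JX,JX,JY,-JY)])"
```

```text
shift [-0.03 -0.52 11.51] roll [np.float64(-0.0023127875844468626), np.float64(3.139279866005346)] tcp [ 549.6 -114.1  207.2] F [ 0.9 -0.5  0.8] q6 -0.15
pred rim L/R/F/B [array([188., 274.]), array([316., 273.]), array([252., 211.]), array([253., 333.])]
unseated +4mm [array([187., 277.]), array([317., 277.]), array([252., 213.]), array([253., 337.])]
```

View pics/w5.png

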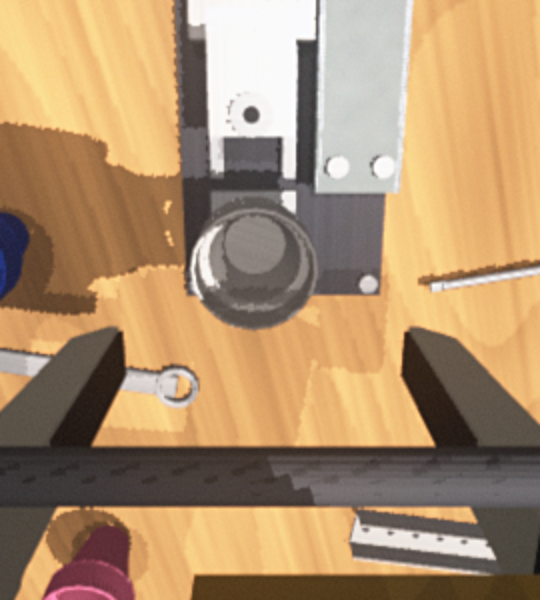

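View pics/s5.png

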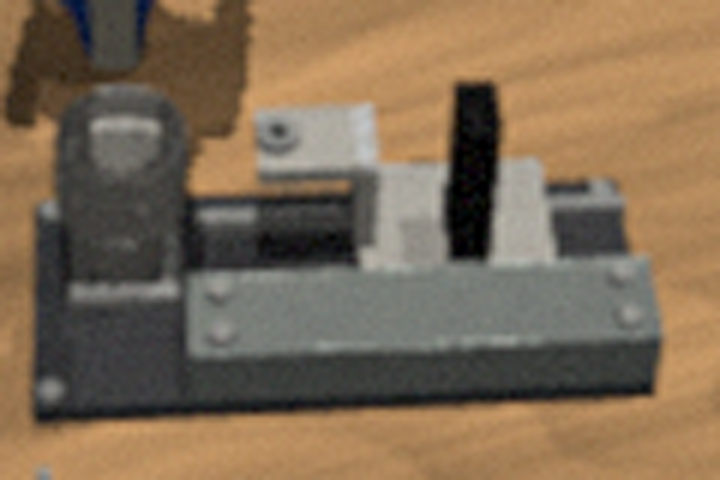

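```bash
python3 -c "
from h import *
i=camera_info('scene');th=np.linspace(0,6.28,60)
for z in(110,114,118):
  P=np.array([(proj('scene',[545.5+31*np.cos(a),-116.4+31*np.sin(a),z],i)-[190,165])*6 for a in th]);print(z,P.min(0).round(),P.max(0).round())
print((proj('scene',[542+90*.247+73*.247+18*.969,-116.4+163*.969-18*.247,138],i)-[190,165])*6)
j=camera_info('wrist');im=cv2.cvtColor(read_camera('wrist'),cv2.COLOR_RGB2GRAY)
for z in(106,110,114):
  P=np.array([(proj('wrist',[545.5+31*np.cos(a),-116.4+31*np.sin(a),z],j)-[130,60])*2 for a in th]);print(z,P.min(0).round(),P.max(0).round())
print(status.sense()['tcp_pos'])
"
```

```text
110 [51. 82.] [185. 180.]
114 [50. 76.] [185. 174.]
118 [50. 70.] [185. 169.]
[473.8887738  97.4058759]
106 [198. 213.] [327. 337.]
110 [197. 215.] [328. 340.]
114 [196. 217.] [329. 343.]
[ 545.43342802 -112.43800304  199.67236132]
```

In the scene crop the nested rim is at x 58–190 with its top at y 84. Home predicts 82, and being 4 mm high would give 76. The handle top is at (476,87), where the caught position should be. The cup is home, upright and untouched, so I hand in.

```bash
python3 -c "
from cell import ctrl
print(ctrl.job_done())"
```

```text
the job is handed in; nothing more can be done
None
```

I caught the slide in its notch and let it go, nested the loose cup in the jig's cup, and handed the job in at about 14 s of the 64 s. The last pictures showed the cup upright and fully home and the slide still held back, but the hand-in returned no verdict.

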